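Pack the soap wedges head to tail in the tap-side tray

TASK

Two loose green soap wedges stand on the teak shelf by the tap. Pack them both flat into the free middle of the wooden soap tray, between the two old cream wedges, alternating head to tail along the row so that the four wedges fill the rectangle. Leave the glass bottle standing where it is.

Things in the scene. Friction and masses are not known exactly. Their poses are not given: they have to be found in the camera images.
- tray: Dark wooden soap tray fixed to the table, 88 (x) by 192 mm (y) outside, 72 by 176 mm inside; floor 6 mm and rim top 16 mm above the table. Origin: middle of its underside; x to the far side (within 15 degrees), y left. An old cream wedge of the green ones' shape is stuck at each end (y = +68 and -68 mm), top 51 mm above the table: the left one's head to +x, the right one's to -x, slants facing the middle.
- gap (a point): Middle of the tray's free space, on the tray floor (6 mm above the table), axes as the tray's. The space takes two wedges with 16 mm to spare in y: in the left half one with head to -x, origin about 22 mm to the left (y = +22); in the right half one with head to +x, origin about y = -22; square sides face each other. Either green wedge may go in either half.
- soap_a: Loose green soap wedge (the two are alike), 45 mm tall, 110 g; from above a trapezoid 60 mm long. Origin: middle of the underside; x points from tail to head, z up. Head face at x = +30 mm, 54 mm wide (y -34 to +20); tail face at x = -30, 26 mm wide (y -6 to +20), parallel to it. Square side at y = +20, the other side slants. Grip it lengthwise (60 mm) near y = +7. Starts on the table, left or right of the tray.
- soap_b: Loose green soap wedge, the same in shape, size, mass and axes as soap_a. Starts on the table on the other side of the tray.
- bottle: Loose amber glass bottle with a brass cap, 66 mm across, 200 mm tall, beyond the tray to the left; origin in the middle of its underside. To be left alone. (The larger grey wedge is pumice and the orange block ordinary soap: neither belongs in the tray.)
There are look-alikes about, which are no part of the job. Leave any black or grey look-alike of the soap_b alone.

How it is judged:
By the outcome, as a careful person would: the job done as asked, in the order asked, and still so for the second after the job is handed in, with the robot touching nothing.
It also fails if it takes over 51 s, if anything falls off the work surface, if the arm or the gripper's body presses on something with over 40 N, if the wrist force passes 120 N, or if a joint passes its speed limit or range.

ROBOT

A 6-joint arm with a two-finger parallel gripper is mounted at the origin on the work surface. World frame = base frame: x ahead of the robot, y to its left, z up, the work surface at z = 0. Lengths are in m, angles in degrees, forces in N, time in s.
With the tool pointing down it reaches from about 0.4 to 0.825 m from the base axis. Payload 7 kg.
Tool frame: the origin (TCP) lies at the very end of the fingers, on their centre line; the grasp point (between the pads) lies 19 mm behind it (grasp_offset is the x of the grasp point in the tool frame, in m); x points along the fingers, y is the direction in which the jaws open and shut, and the axes are right-handed (so a half turn about x gives the same grasp; the last joint's range is limited). The gripper opens to 88 mm and grips with 3 to 60 N. Pads are 19 mm wide; open, the fingers measure 130 mm over their backs; the gripper's body (78 mm by 193 mm) begins 47 mm behind the grasp point.
Start: joints at [-56.488, 20.546, 0.682, 0, -70.136, -16.507], TCP at [0.197, -0.645, 0.227] pointing down, gripper open.
Joint ranges: [-176.03, 176.03], [-82.01, 121.73], [-58.28, 71.71], [-173.87, 95.51], [-174.79, -0.11], [-173.66, 173.66]. Speed limits (degrees/s): [136.94, 136.94, 172.46, 180, 180, 180].

INTERFACE

Orientations are given as [roll, pitch, yaw] about the fixed x, y, z axes, in that order (R = Rz(yaw) Ry(pitch) Rx(roll)).
In Python, from plant import get_obs, snapshot, close_job, grasp_offset gives the robot as it stands.
- The arm moves only by the tool carry_out, never from a script. Its argument "series" is a list that holds one entry, the list of rows, each a list of 6 numbers: the shift along the tool's x, y, z in mm, then the turn, a rotation vector about the tool's x, y, z in degrees. A call has 1 to 10 rows; each row is the pose to reach, as a shift and turn from the pose commanded when the call began, along the tool's axes at that moment; what a row does not reach only later rows make up. A row lasts 1/8 s, in which the tool goes at most 62.5 mm and 10.7 degrees, less where a joint would pass 70% of its speed; a pose out of reach is approached as far as the arm can. A call with a gripper value outside its range is refused whole. "hand" is the gripper's target within -1 to 1 (shut at 1, half-way at 0, fully open at -1), set as the call begins (left out, the last holds). The fingers move at their own pace and stop on an object; the grip force is fixed at half the most. Time passes only in rows, so rows that repeat a pose let the fingers close. It gives the time, the measured TCP pose, the force and the opening at its end, in the units of the state.
- get_obs(): the state, without advancing time (a new reading comes with each control period).
- snapshot(name): name is "scene" or "top"; returns a dict with "color" (384x512x3 uint8, red, green, blue), "fx", "fy", "cx", "cy" (pixels), "dist_coeffs" ([k1, k2, p1, p2, k3] as OpenCV has them; the pictures are not rectified), "eye" and "attitude" of the camera in the world. Camera axes: x right, y down, z forward; pixel columns grow to the right and rows downward; lengths in m; the calibration is good to about 2 mm. A picture is of the moment at which its call begins. There is no depth.
- close_job(): hands the job in, once; it reports no verdict.
The state is a dict: "clock": time; "joint_pos": joint angles; "qvel": joint speeds; "tau": joint torques, N m; "tool_pos": TCP position; "orientation": TCP orientation; "force": force on the tool from outside, world axes, zero at the start; "moment": the same for the moment, N m; "opening": finger opening in m.
Only numpy, scipy, OpenCV 4.12 (cv2) and the standard library are available. Lean on these libraries where they do the work, as an engineer would, in place of code of your own. Each camera call takes 0.05 s, during which the arm holds its last target.

## Working session

There is one attempt and no reset: what is moved stays moved. The work goes in short steps, Python scripts to look and compute and a tool call to move; the robot and the scene stay as the last step left them, time stands still between calls to the robot, and variables do not carry over. Pictures are saved under pics/ and viewed, and the job is handed in when it is done.

Besides the shell and the picture viewer there is one more tool, called as name([rows], argument=value, ...), one row to a line, values as JSON. carry_out: Moves the arm, as the interface text tells. Its arguments: {"type":"object","properties":{"series":{"type":"array","items":{"type":"array","items":{"type":"array","items":{"type":"number"}}}},"hand":{"type":"number"}},"required":["series"]}

```bash
ls; mkdir -p pics; python3 - <<'E'
from plant import *
import cv2,pickle
print(get_obs(),grasp_offset)
for n in("scene","top"):
    s=snapshot(n);pickle.dump(s,open(f'pics/{n}0.pkl','wb'))
    cv2.imwrite(f'pics/{n}0.png',s["color"][:,:,::-1])
    print(n,{k:v for k,v in s.items() if k!='color'})
E
```

```text
pics
{'clock': 0.0, 'joint_pos': array([-5.64880839e+01,  2.05921998e+01,  6.33073476e-01, -2.04660576e-02,
       -7.01368915e+01, -1.65076990e+01]), 'qvel': array([ 0.07889695, -0.0199508 , -0.05886283, -0.05308329,  0.02673853,
        0.06208346]), 'tau': array([ 1.10818610e-04, -5.82724214e+01,  2.93062305e+01,  6.99745148e+00,
        7.05741797e-03, -1.54878280e-04]), 'tool_pos': array([ 0.19723227, -0.64501508,  0.22560766]), 'orientation': array([ 95.17882251,  89.90207306, 112.17606964]), 'force': array([-0.49835293, -0.2844508 , -1.20447506]), 'moment': array([-0.01615717,  0.0024137 ,  0.00885746]), 'opening': 0.08771237577987005} -0.0188
scene {'fx': 459.3845905083785, 'fy': 459.3845905083785, 'cx': 260.01937254700493, 'cy': 198.51098817580544, 'dist_coeffs': array([-0.13740764,  0.        ,  0.        ,  0.        ,  0.        ]), 'eye': array([1.10617919, 0.80665318, 0.66510429]), 'attitude': array([-123.74168817,    0.87210746,  141.69881384])}
top {'fx': 383.29534032923857, 'fy': 383.29534032923857, 'cx': 250.2814267552804, 'cy': 198.09932335956196, 'dist_coeffs': array([-0.12549089,  0.        ,  0.        ,  0.        ,  0.        ]), 'eye': array([0.35873043, 0.03442987, 0.8432952 ]), 'attitude': array([-1.68075273e+02, -8.21264861e-02, -9.18096356e+01])}
```

View pics/scene0.png

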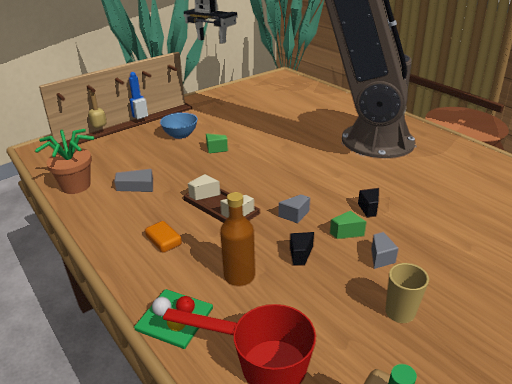

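View pics/top0.png

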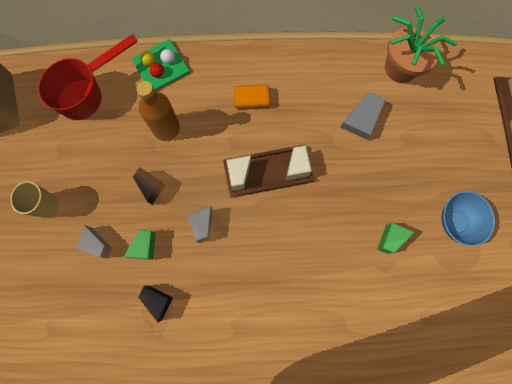

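The top view shows the tray near (268,171), with green wedges near (142,245) on the left and (396,238) on the right. The bottle is near (160,115). I'll enlarge crops next.

```bash
cat > h.py <<'E'
import numpy as np,cv2,pickle
from scipy.spatial.transform import Rotation as R
def ray(s,px):
    K=np.array([[s['fx'],0,s['cx']],[0,s['fy'],s['cy']],[0,0,1]])
    u=cv2.undistortPoints(np.array(px,float).reshape(-1,1,2),K,s['dist_coeffs'])[:,0]
    d=np.c_[u,np.ones(len(u))]
    return d@R.from_euler('xyz',s['attitude'],degrees=True).as_matrix().T
def at(s,px,z):
    d=ray(s,px);return (s['eye']+d*((z-s['eye'][2])/d[:,2])[:,None])[:,:2]
def proj(s,P):
    K=np.array([[s['fx'],0,s['cx']],[0,s['fy'],s['cy']],[0,0,1]])
    M=R.from_euler('xyz',s['attitude'],degrees=True).as_matrix().T
    return cv2.projectPoints(np.array(P,float),cv2.Rodrigues(M)[0],-M@s['eye'],K,s['dist_coeffs'])[0][:,0]
def crop(s,x0,y0,x1,y1,k,name):
    c=cv2.resize(s['color'][y0:y1,x0:x1,::-1],None,fx=k,fy=k,interpolation=cv2.INTER_CUBIC)
    return c
W=np.array([[30,-34],[30,20],[-30,20],[-30,-6]])/1000.
E
python3 - <<'E'
from h import *
s=pickle.load(open('pics/top0.pkl','rb'))
a=crop(s,115,220,165,270,7,'');b=crop(s,370,212,420,262,7,'')
cv2.imwrite('pics/c1.png',np.hstack([a,b]))
cv2.imwrite('pics/c2.png',crop(s,218,138,322,202,7,''))
E
```

```text
(no output)
```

View pics/c1.png

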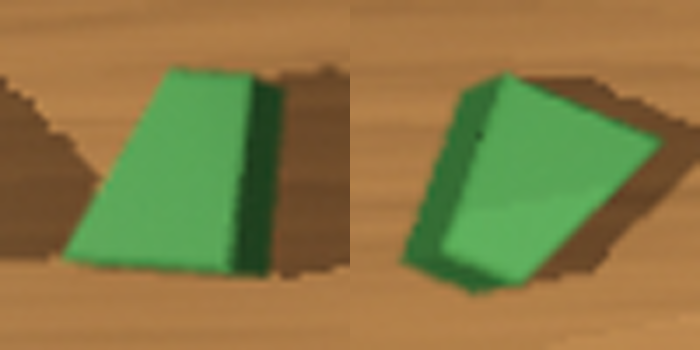

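View pics/c2.png

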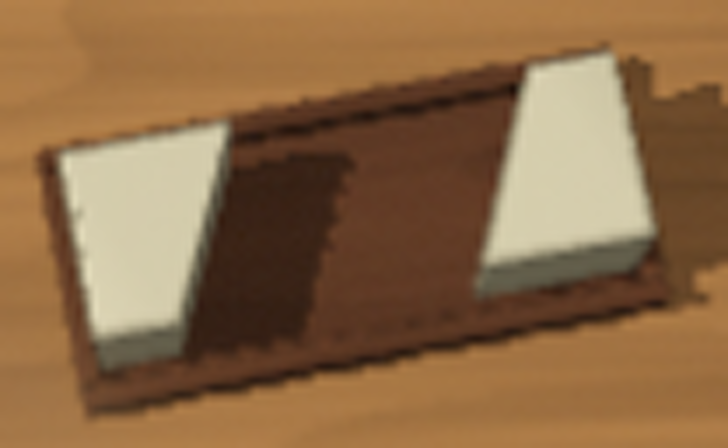

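```bash
cat >> h.py <<'E'
from scipy.optimize import least_squares
def fit(s,local,px,x0):
    # local Nx3, planar pose x,y,yaw
    def T(p):
        c,q=np.cos(p[2]),np.sin(p[2]);return local@np.array([[c,-q,0],[q,c,0],[0,0,1]]).T+[p[0],p[1],0]
    f=lambda p:(proj(s,T(p))-px).ravel()
    r=least_squares(f,x0,x_scale=[.01,.01,.1]);return r.x,f(r.x).reshape(-1,2)
def L(w,z): return np.c_[w,np.full(len(w),z)]
E
python3 - <<'E'
from h import *
s=pickle.load(open('pics/top0.pkl','rb'))
cv=lambda p,o:(np.array(p,float)+.5)/7-.5+o
np.set_printoptions(precision=4,suppress=True)
for px,o,y in [([(63,260),(229,272),(252,73),(172,68)],(115,220),3.1),([(312,143),(157,75),(90,250),(172,285)],(370,212),-.3)]:
    q=cv(px,o);g=at(s,q,.045).mean(0);p,r=fit(s,L(W,.045),q,[*g,y]);print(p,np.degrees(p[2]),abs(r).max())
l=W+[0,.068]; rr=-W-[0,.068]
loc=np.vstack([L(l,.051),L(rr,.051)])
q=cv([(231,123),(60,153),(95,338),(183,325),(484,268),(656,235),(610,50),(528,66)],(218,138))
p,r=fit(s,loc,q,[*at(s,q,.051).mean(0),.1]);print(p,np.degrees(p[2]),r)
E
```

```text
[0.4369 0.2624 3.0523] 174.8831689571573 0.7327913975621527
[ 0.43   -0.2784 -0.4488] -25.713636520072093 0.5395763591956779
[ 0.5971 -0.0137  0.1638] 9.38381877832193 [[-0.1599 -0.0506]
 [-0.2327  0.292 ]
 [-0.154   0.3108]
 [-0.7285 -0.1341]
 [ 0.2596 -0.3976]
 [ 0.0999 -0.3252]
 [ 0.3881  0.2133]
 [ 0.5537  0.0547]]
```

```bash
python3 - <<'E'
from h import *
def T(p,l):
    c,q=np.cos(p[2]),np.sin(p[2]);return l@np.array([[c,-q,0],[q,c,0],[0,0,1]]).T+[p[0],p[1],0]
A=[.4369,.2624,3.0523];B=[.43,-.2784,-.4488];P=[.5971,-.0137,.1638]
rim=np.array([[44,96],[44,-96],[-44,-96],[-44,96]])/1000.
polys=[T(A,L(W,.045)),T(A,L(W,0)),T(B,L(W,.045)),T(B,L(W,0)),T(P,L(W+[0,.068],.051)),T(P,L(-W-[0,.068],.051)),T(P,L(rim,.016)),T(P,L(rim,0))]
for n,cs in(("top",[(115,220,165,270),(370,212,420,262),(218,138,322,202)]),("scene",[(320,200,375,245),(195,125,240,160),(175,165,265,230)])):
    s=pickle.load(open(f'pics/{n}0.pkl','rb'));k=7;out=[]
    for i,(a,b,c,d) in enumerate(cs):
        im=crop(s,a,b,c,d,k,'')
        for po in polys:
            q=((proj(s,po)-[a,b]+.5)*k-.5)
            cv2.polylines(im,[np.round(q).astype(int)],True,(0,0,255),1)
        out.append(im)
    h=max(o.shape[0] for o in out[:2]);o2=np.hstack([cv2.copyMakeBorder(o,0,h-o.shape[0],0,0,0) for o in out[:2]])
    cv2.imwrite(f'pics/ov_{n}_a.png',o2);cv2.imwrite(f'pics/ov_{n}_b.png',out[2])
E
```

```text
(no output)
```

View pics/ov_scene_a.png

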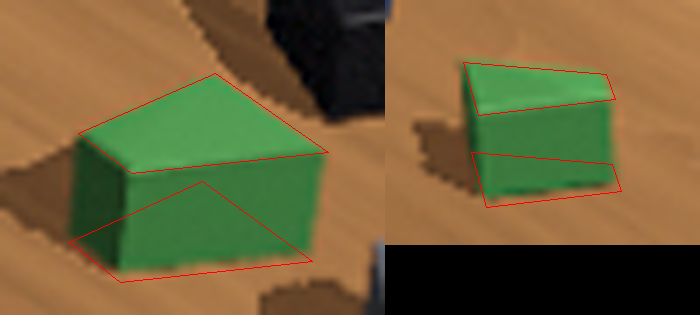

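View pics/ov_scene_b.png

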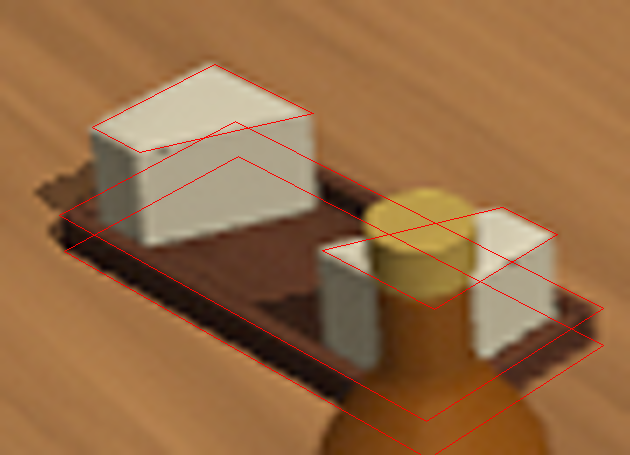

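View pics/ov_top_a.png

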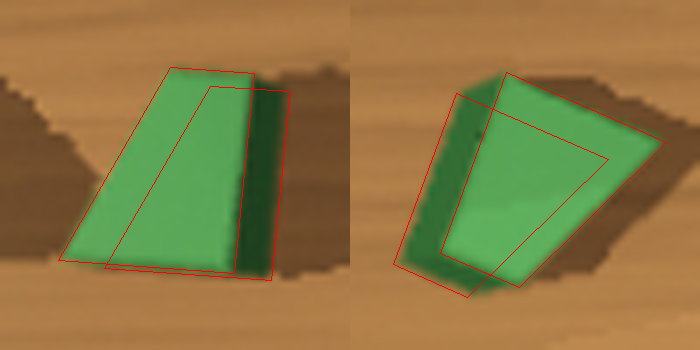

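View pics/ov_top_b.png

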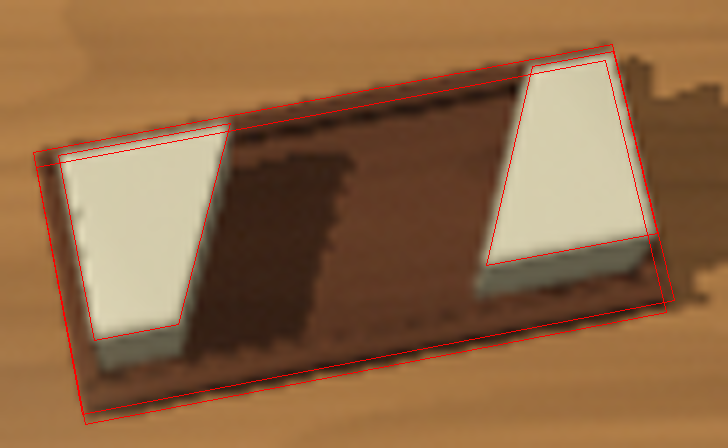

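The overlays agree with the wedge tops, the cream tops and the tray in both cameras to about 1–2 mm. The left wedge already has its head at −x, so it goes in the left half. The right wedge goes in the right half. I'll plan the first grasp.

```bash
cat >> h.py <<'E'
A=[.4369,.2624,3.0523];B=[.43,-.2784,-.4488];P=[.5971,-.0137,.1638]
def comp(p,xy,yaw=0):
    c,q=np.cos(p[2]),np.sin(p[2]);return np.array([p[0]+c*xy[0]-q*xy[1],p[1]+q*xy[0]+c*xy[1],p[2]+yaw])
def plan(xy,z,jaw):
    """delta in tool axes (mm) and rotvec (deg) to TCP xy,z pointing down with jaw axis along world angle jaw(rad)"""
    from plant import get_obs
    o=get_obs();M=R.from_euler('xyz',o['orientation'],degrees=True).as_matrix()
    d=M.T@(np.array([*xy,z])-o['tool_pos'])*1000
    best=None
    for j in(jaw,jaw+np.pi):
        x=np.array([0,0,-1.]);y=np.array([np.cos(j),np.sin(j),0]);Rt=np.c_[x,y,np.cross(x,y)]
        v=R.from_matrix(M.T@Rt).as_rotvec(degrees=True)
        if best is None or np.linalg.norm(v)<np.linalg.norm(best):best=v
        print('option',v.round(1))
    print('pos',o['tool_pos'].round(4),'q',o['joint_pos'].round(1),'open',round(o['opening'],4),'F',o['force'].round(1),'t',o['clock'])
    print('shift',d.round(1),'turn',best.round(2),'rows>=',max(np.linalg.norm(d)/62.5,np.linalg.norm(best)/10.7).round(1))
E
python3 - <<'E'
from h import *
s=pickle.load(open('pics/top0.pkl','rb'))
print('bottle base ~',at(s,[(168,132)],0),'cap',at(s,[(145,89)],.2))
g=comp(B,[0,.007]);print(g);plan(g[:2],.12,g[2])
g=comp(A,[0,.007]);print('A',g)
E
```

```text
bottle base ~ [[0.70188406 0.21637958]] cap [[0.708466   0.21889035]]
[ 0.43303719 -0.27209322 -0.4488    ]
option [ 1.327e+02 -1.000e-01 -0.000e+00]
option [-47.3   0.   -0.1]
pos [ 0.1972 -0.6451  0.2257] q [-56.5  20.6   0.6  -0.  -70.1 -16.5] open 0.0877 F [ 0.  -0.   0.7] t 0.1
shift [106.1 287.6 334.6] turn [-4.729e+01  3.000e-02 -9.000e-02] rows>= 7.3
A [0.43627578 0.25542789 3.0523    ]
```

carry_out([
  [[0, 36, 42, -6, 0, 0], [0, 72, 84, -12, 0, 0], [0, 108, 126, -18, 0, 0], [5, 144, 168, -24, 0, 0], [25, 180, 210, -30, 0, 0], [50, 216, 252, -36, 0, 0], [75, 252, 293, -42, 0, 0], [95, 287.6, 334.6, -47.3, 0, 0], [106, 287.6, 334.6, -47.3, 0, 0], [106, 287.6, 334.6, -47.3, 0, 0]],
], hand=-1)

```text
clock: 1.35
tool_pos: [0.4326, -0.2722, 0.1197]
orientation: [103.1, 89.9, 167.4]
force: [0.2, 0.0, -0.1]
opening: 0.087
```

```bash
python3 - <<'E'
from h import *
g=comp(B,[0,.007]);plan(g[:2],.017,g[2])
E
```

```text
option [-180.     0.2   -0. ]
option [ 0.  -0.  -0.1]
pos [ 0.4326 -0.2722  0.1197] q [-10.1  11.  -28.   -0.  -51.1 -15.5] open 0.087 F [ 0.2  0.  -0.1] t 1.35
shift [102.7  -0.6   0.3] turn [ 0.05 -0.03 -0.13] rows>= 1.6
```

carry_out([
  [[25, -0.6, 0.3, 0, 0, 0], [50, -0.6, 0.3, 0, 0, 0], [65, -0.6, 0.3, 0, 0, 0], [80, -0.6, 0.3, 0, 0, 0], [92, -0.6, 0.3, 0, 0, 0], [102.5, -0.6, 0.3, 0, 0, 0], [102.5, -0.6, 0.3, 0, 0, 0]],
])

```text
clock: 2.22
tool_pos: [0.4335, -0.2725, 0.0174]
orientation: [104.8, 89.9, 169.1]
force: [0.8, -1.0, -0.5]
opening: 0.0875
```

carry_out([
  [[0, 0, 0, 0, 0, 0], [0, 0, 0, 0, 0, 0], [0, 0, 0, 0, 0, 0], [0, 0, 0, 0, 0, 0], [0, 0, 0, 0, 0, 0], [0, 0, 0, 0, 0, 0]],
], hand=1)

```text
clock: 2.98
tool_pos: [0.4342, -0.2726, 0.0184]
orientation: [-80.5, 90.0, -16.2]
force: [-0.8, 0.5, 6.2]
opening: 0.06
```

Opening is 60 mm, which matches the wedge. Lifting.

carry_out([
  [[-10, 0, 0, 0, 0, 0], [-40, 0, 0, 0, 0, 0], [-80, 0, 0, 0, 0, 0], [-110, 0, 0, 0, 0, 0], [-110, 0, 0, 0, 0, 0], [-110, 0, 0, 0, 0, 0]],
])

```text
clock: 3.72
tool_pos: [0.4333, -0.2724, 0.1277]
orientation: [67.4, 90.0, 131.7]
force: [-0.6, -0.5, -1.6]
opening: 0.0599
```

```bash
python3 - <<'E'
from h import *
from plant import snapshot,get_obs
# target: soap pose in tray
t=comp(P,[0,-.022]);g=comp(t,[0,.007]);print(g);plan(g[:2],.125,g[2])
im=[]
for n in("scene","top"):
    s=snapshot(n);pickle.dump(s,open(f'pics/{n}1.pkl','wb'));cv2.imwrite(f'pics/{n}1.png',s['color'][:,:,::-1])
E
```

```text
[ 0.59954603 -0.02849922  0.1638    ]
option [144.9  -0.   -0. ]
option [-35.1   0.   -0. ]
pos [ 0.4333 -0.2724  0.1277] q [-10.2  10.4 -27.4  -0.  -52.2 -15.5] open 0.0599 F [-0.6 -0.5 -1.6] t 3.725
shift [  2.8 -43.9 291.8] turn [-3.51e+01  2.00e-02 -3.00e-02] rows>= 4.7
```

View pics/scene1.png

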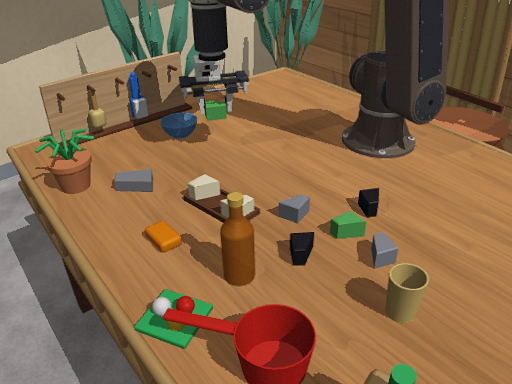

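View pics/top1.png

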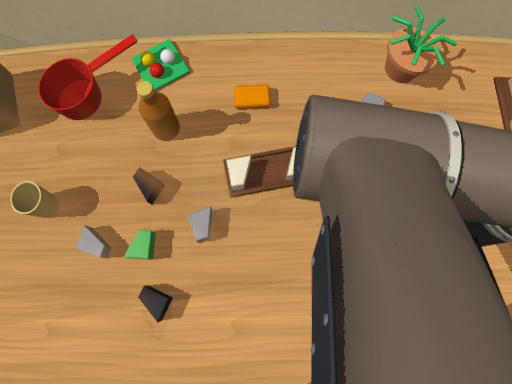

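The scene view shows the green wedge held level between the fingers at about (216,108). Moving it above the gap.

carry_out([
  [[0, -6, 42, -5, 0, 0], [0, -12, 84, -10, 0, 0], [0, -19, 126, -15, 0, 0], [0, -25, 168, -20, 0, 0], [0, -32, 210, -26, 0, 0], [1, -38, 252, -31, 0, 0], [2, -43.9, 291.8, -35.1, 0, 0], [2.8, -43.9, 291.8, -35.1, 0, 0], [2.8, -43.9, 291.8, -35.1, 0, 0]],
])

```text
clock: 4.95
tool_pos: [0.5991, -0.0288, 0.1239]
orientation: [92.3, 89.8, -168.3]
force: [-0.3, -0.8, -0.9]
opening: 0.0597
```

```bash
cat > ov.py <<'E'
from h import *
def T(p,l):
    c,q=np.cos(p[2]),np.sin(p[2]);return l@np.array([[c,-q,0],[q,c,0],[0,0,1]]).T+[p[0],p[1],0]
def ov(n,tag,polys,box,k=7):
    from plant import snapshot
    s=snapshot(n);pickle.dump(s,open(f'pics/{n}{tag}.pkl','wb'))
    a,b,c,d=box;im=crop(s,a,b,c,d,k,'')
    for po in polys:
        q=((proj(s,po)-[a,b]+.5)*k-.5);cv2.polylines(im,[np.round(q).astype(int)],True,(0,0,255),1)
    cv2.imwrite(f'pics/ov{tag}_{n}.png',im)
E
python3 - <<'E'
from ov import *
from plant import get_obs
t=comp(P,[0,-.022]);g=comp(t,[0,.007]);plan(g[:2],.0245,g[2])
o=get_obs();z=o['tool_pos'][2]-.018
h=comp([*o['tool_pos'][:2],g[2]],[0,-.007])
ov('scene','2',[T(h,L(W,z)),T(h,L(W,z+.045))],(165,90,275,175))
E
```

```text
option [-180.     0.2   -0. ]
option [ 0.  -0.  -0.2]
pos [ 0.5991 -0.0288  0.1239] q [ 15.9  18.5 -16.8  -0.  -54.9  -6.5] open 0.0597 F [-0.3 -0.8 -0.9] t 4.95
shift [99.4 -0.8  0.2] turn [ 0.01 -0.01 -0.16] rows>= 1.6
```

View pics/ov2_scene.png

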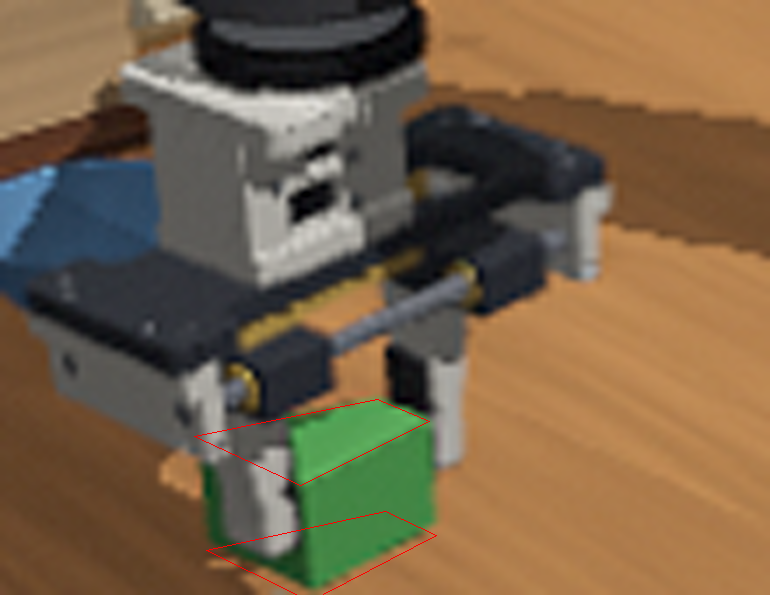

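The overlay matches the held wedge to about 1 px. Lowering.

carry_out([
  [[25, -0.8, 0.2, 0, 0, 0], [45, -0.8, 0.2, 0, 0, 0], [60, -0.8, 0.2, 0, 0, 0], [72, -0.8, 0.2, 0, 0, 0], [82, -0.8, 0.2, 0, 0, 0], [90, -0.8, 0.2, 0, 0, 0], [95, -0.8, 0.2, 0, 0, 0], [97, -0.8, 0.2, 0, 0, 0], [97, -0.8, 0.2, 0, 0, 0]],
])

```text
clock: 6.12
tool_pos: [0.6009, -0.0282, 0.0284]
orientation: [-97.0, 90.0, 2.4]
force: [0.5, -0.2, -0.9]
opening: 0.0598
```

```bash
python3 - <<'E'
from ov import *
from plant import get_obs
t=comp(P,[0,-.022]);g=comp(t,[0,.007]);plan(g[:2],.0245,g[2])
ov('scene','3',[],(165,110,275,220))
E
```

```text
option [-180.   -0.   -0.]
option [ 0. -0.  0.]
pos [ 0.6009 -0.0282  0.0284] q [ 15.9  24.9 -22.    0.  -43.1  -6.5] open 0.0598 F [ 0.5 -0.2 -0.9] t 6.125
shift [ 3.9  1.4 -0. ] turn [ 0.03 -0.    0.01] rows>= 0.1
```

View pics/ov3_scene.png

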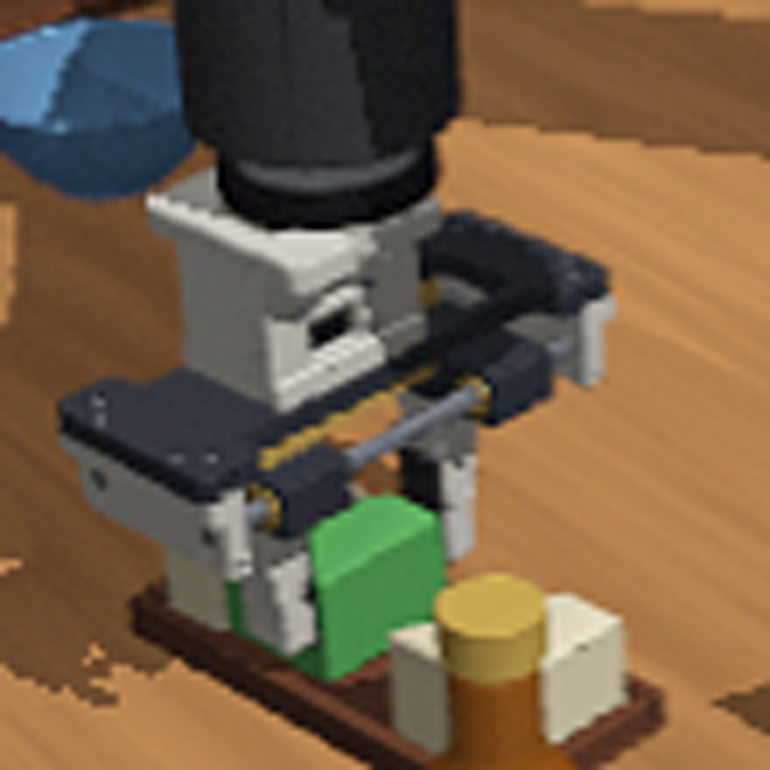

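carry_out([
  [[1.5, 1.4, 0, 0, 0, 0], [3, 1.4, 0, 0, 0, 0], [4, 1.4, 0, 0, 0, 0], [4, 1.4, 0, 0, 0, 0]],
])

```text
clock: 6.68
tool_pos: [0.5994, -0.0286, 0.0245]
orientation: [-103.0, 90.0, -3.6]
force: [-1.0, -0.3, 2.7]
opening: 0.0595
```

carry_out([
  [[0, 0, 0, 0, 0, 0], [0, 0, 0, 0, 0, 0], [0, 0, 0, 0, 0, 0], [0, 0, 0, 0, 0, 0]],
], hand=-1)

```text
clock: 7.18
tool_pos: [0.5993, -0.0286, 0.0242]
orientation: [99.8, 90.0, -160.8]
force: [0.4, -0.2, 1.3]
opening: 0.0869
```

carry_out([
  [[-15, 0, 0, 0, 0, 0], [-40, 0, 0, 0, 0, 0], [-80, 0, 0, 0, 0, 0], [-120, 0, 0, 0, 0, 0], [-120, 0, 0, 0, 0, 0]],
])

```text
clock: 7.8
tool_pos: [0.6018, -0.0283, 0.1493]
orientation: [-90.9, 89.5, 8.5]
force: [-0.2, -0.7, -0.9]
opening: 0.0877
```

```bash
python3 - <<'E'
from h import *
g=comp(A,[0,.007]);print(g);plan(g[:2],.12,g[2])
E
```

```text
[0.43627578 0.25542789 3.0523    ]
option [14.6  0.1  0.4]
option [-1.654e+02 -7.000e-01  1.000e-01]
pos [ 0.6018 -0.0283  0.1493] q [ 15.9  17.  -15.2   0.1 -57.3  -6.5] open 0.0877 F [-0.2 -0.7 -0.9] t 7.8
shift [ 28.3 117.  307. ] turn [14.56  0.05  0.45] rows>= 5.3
```

carry_out([
  [[0, 17, 44, 2, 0, 0], [0, 34, 88, 4, 0, 0], [0, 50, 132, 6, 0, 0], [0, 67, 176, 8, 0, 0], [5, 84, 220, 10, 0, 0], [10, 100, 264, 12.5, 0, 0], [20, 117, 307, 14.6, 0, 0], [25, 117, 307, 14.6, 0, 0], [25, 117, 307, 14.6, 0, 0]],
])

```text
clock: 8.93
tool_pos: [0.4334, 0.255, 0.1191]
orientation: [144.0, 90.0, -131.2]
force: [-0.3, -0.4, -0.9]
opening: 0.0874
```

```bash
python3 - <<'E'
from ov import *
g=comp(A,[0,.007]);plan(g[:2],.0175,g[2])
t=comp(P,[0,-.022])
rim=np.array([[44,96],[44,-96],[-44,-96],[-44,96]])/1000.
ov('top','4',[T(t,L(W,.051))],(218,138,322,202))
ov('scene','4',[T(t,L(W,.051))],(175,165,265,230))
ov('scene','5',[],(0,0,512,384),1)
E
```

```text
option [-0. -0. -0.]
option [ 1.8e+02 -0.0e+00  1.0e-01]
pos [0.4334 0.255  0.1191] q [ 52.9  10.2 -29.1  -0.  -50.7 -58. ] open 0.0874 F [-0.3 -0.4 -0.9] t 8.925
shift [101.6  -2.8   0.8] turn [-0.02 -0.04 -0.03] rows>= 1.6
```

View pics/ov4_top.png

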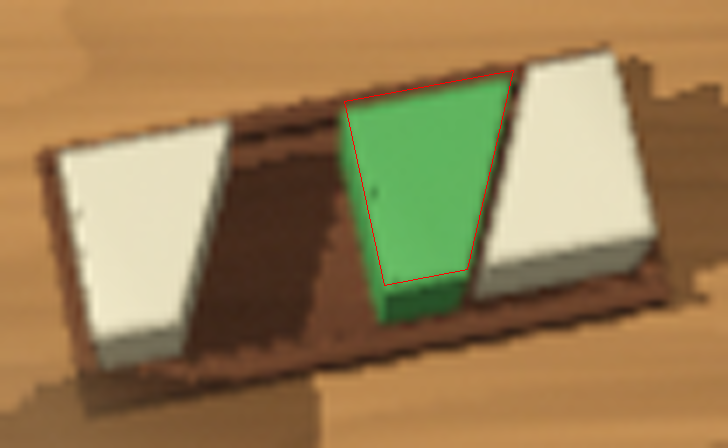

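View pics/ov4_scene.png

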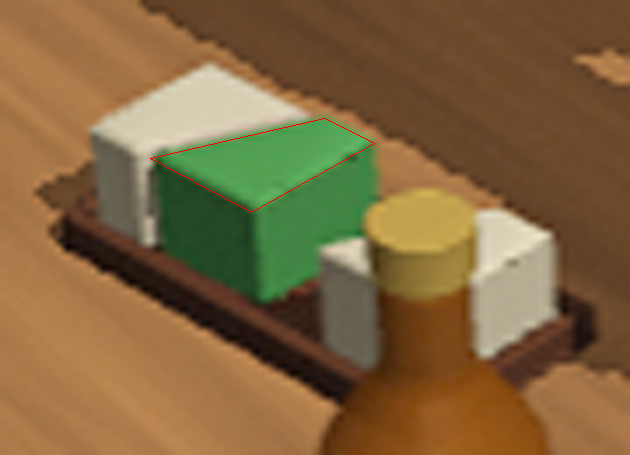

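View pics/ov5_scene.png

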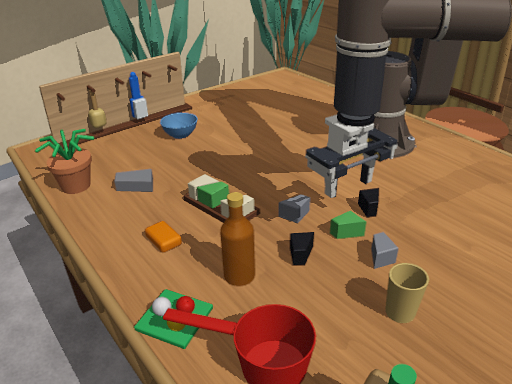

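The first wedge sits flat where intended: its corners match the overlay within 1 px. Now the left wedge.

carry_out([
  [[25, -2.8, 0.8, 0, 0, 0], [50, -2.8, 0.8, 0, 0, 0], [65, -2.8, 0.8, 0, 0, 0], [80, -2.8, 0.8, 0, 0, 0], [92, -2.8, 0.8, 0, 0, 0], [101.5, -2.8, 0.8, 0, 0, 0], [101.5, -2.8, 0.8, 0, 0, 0]],
])

```text
clock: 9.95
tool_pos: [0.4364, 0.2555, 0.0172]
orientation: [147.4, 89.9, -127.8]
force: [0.7, 1.2, 0.2]
opening: 0.0876
```

carry_out([
  [[0, 0, 0, 0, 0, 0], [0, 0, 0, 0, 0, 0], [0, 0, 0, 0, 0, 0], [0, 0, 0, 0, 0, 0], [0, 0, 0, 0, 0, 0], [0, 0, 0, 0, 0, 0]],
], hand=1)

```text
clock: 10.7
tool_pos: [0.4368, 0.2559, 0.0181]
orientation: [-39.1, 90.0, 45.7]
force: [-1.6, 0.6, 4.9]
opening: 0.0599
```

carry_out([
  [[-10, 0, 0, 0, 0, 0], [-40, 0, 0, 0, 0, 0], [-80, 0, 0, 0, 0, 0], [-110, 0, 0, 0, 0, 0], [-110, 0, 0, 0, 0, 0], [-110, 0, 0, 0, 0, 0]],
])

```text
clock: 11.45
tool_pos: [0.4362, 0.2554, 0.1274]
orientation: [102.8, 90.0, -172.5]
force: [-0.1, -0.5, -0.8]
opening: 0.0597
```

```bash
python3 - <<'E'
from h import *
t=comp(P,[0,.022],np.pi);g=comp(t,[0,.007]);print(g);plan(g[:2],.125,g[2])
E
```

```text
[5.94653972e-01 1.09922122e-03 3.30539265e+00]
option [-14.6  -0.   -0. ]
option [ 1.654e+02 -1.000e-01  0.000e+00]
pos [0.4362 0.2554 0.1274] q [ 52.6   9.9 -28.2  -0.  -51.9 -57.8] open 0.0597 F [-0.1 -0.5 -0.8] t 11.45
shift [   2.4 -181.  -238.8] turn [-14.6   -0.    -0.03] rows>= 4.8
```

carry_out([
  [[0, -26, -34, -2, 0, 0], [0, -52, -68, -4, 0, 0], [0, -78, -102, -6, 0, 0], [0, -104, -136, -8, 0, 0], [0, -130, -170, -10, 0, 0], [1, -156, -204, -12.5, 0, 0], [2, -181, -239, -14.6, 0, 0], [2, -181, -239, -14.6, 0, 0], [2, -181, -239, -14.6, 0, 0]],
])

```text
clock: 12.58
tool_pos: [0.5943, 0.001, 0.1243]
orientation: [91.8, 89.8, -168.9]
force: [-0.8, -0.4, -0.7]
opening: 0.0597
```

```bash
python3 - <<'E'
from ov import *
from plant import get_obs
t=comp(P,[0,.022],np.pi);g=comp(t,[0,.007]);plan(g[:2],.0245,g[2])
o=get_obs();z=o['tool_pos'][2]-.018
h=comp([*o['tool_pos'][:2],g[2]],[0,-.007])
ov('scene','6',[T(h,L(W,z)),T(h,L(W,z+.045))],(165,90,275,200))
E
```

```text
option [-0.1 -0.  -0.2]
option [179.9  -0.2   0. ]
pos [0.5943 0.001  0.1243] q [ 18.9  18.  -17.4  -0.  -54.7  -9.6] open 0.0597 F [-0.8 -0.4 -0.7] t 12.575
shift [99.8 -0.6  0. ] turn [-0.05 -0.   -0.15] rows>= 1.6
```

View pics/ov6_scene.png

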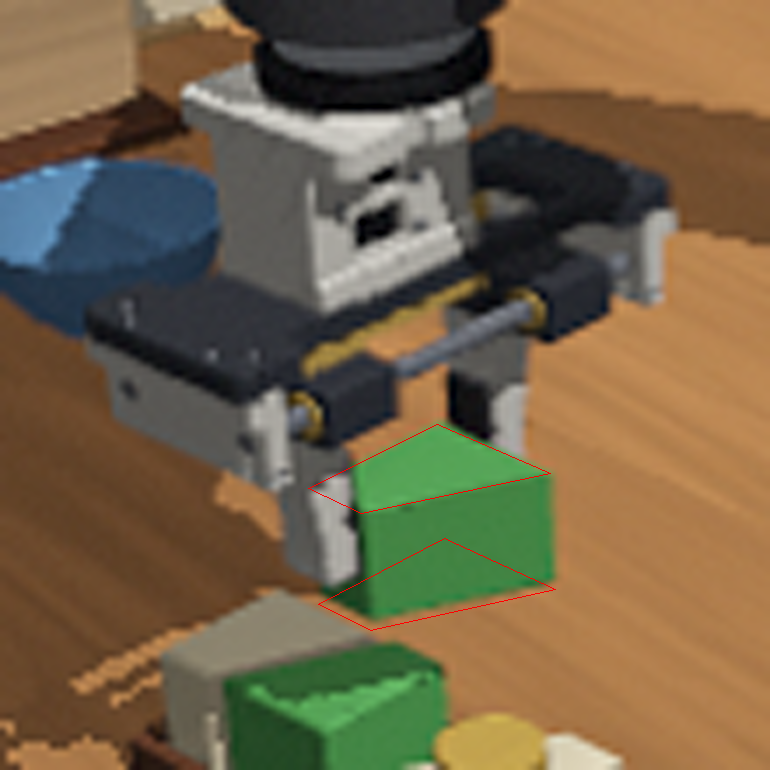

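The fit is good. Lowering in slow steps.

carry_out([
  [[25, -0.6, 0, 0, 0, 0], [42, -0.6, 0, 0, 0, 0], [55, -0.6, 0, 0, 0, 0], [66, -0.6, 0, 0, 0, 0], [76, -0.6, 0, 0, 0, 0], [85, -0.6, 0, 0, 0, 0], [91, -0.6, 0, 0, 0, 0], [95, -0.6, 0, 0, 0, 0], [97, -0.6, 0, 0, 0, 0], [97, -0.6, 0, 0, 0, 0]],
])

```text
clock: 13.88
tool_pos: [0.5959, 0.0014, 0.0288]
orientation: [-95.3, 90.0, 4.1]
force: [0.8, -0.6, -1.0]
opening: 0.06
```

```bash
python3 - <<'E'
from ov import *
t=comp(P,[0,.022],np.pi);g=comp(t,[0,.007]);plan(g[:2],.0245,g[2])
E
```

```text
option [ 0. -0.  0.]
option [-180.   -0.   -0.]
pos [0.5959 0.0014 0.0288] q [ 18.9  24.4 -22.7   0.  -42.9  -9.5] open 0.06 F [ 0.8 -0.6 -1. ] t 13.875
shift [ 4.3  1.3 -0.1] turn [ 0.02 -0.    0.01] rows>= 0.1
```

carry_out([
  [[1.5, 1.3, 0, 0, 0, 0], [3, 1.3, 0, 0, 0, 0], [4.3, 1.3, 0, 0, 0, 0], [4.3, 1.3, 0, 0, 0, 0]],
])

```text
clock: 14.38
tool_pos: [0.5945, 0.0012, 0.0244]
orientation: [94.8, 90.0, -165.8]
force: [0.4, 0.3, -2.5]
opening: 0.0598
```

carry_out([
  [[0, 0, 0, 0, 0, 0], [0, 0, 0, 0, 0, 0], [0, 0, 0, 0, 0, 0], [0, 0, 0, 0, 0, 0]],
], hand=-1)

```text
clock: 14.88
tool_pos: [0.5946, 0.0012, 0.0245]
orientation: [-90.8, 90.0, 8.6]
force: [0.3, 0.8, 0.2]
opening: 0.0867
```

carry_out([
  [[-15, 0, 0, 0, 0, 0], [-40, 0, 0, 0, 0, 0], [-80, 0, 0, 0, 0, 0], [-120, 0, 0, 0, 0, 0], [-140, 0, -60, 0, 0, 0], [-160, 0, -120, 0, 0, 0], [-160, 0, -180, 0, 0, 0], [-160, 0, -240, 0, 0, 0], [-160, 0, -240, 0, 0, 0], [-160, 0, -240, 0, 0, 0]],
])

```text
clock: 16.12
tool_pos: [0.6335, -0.2359, 0.185]
orientation: [-81.4, 90.0, 17.9]
force: [0.6, -0.1, 0.5]
opening: 0.0877
```

```bash
python3 - <<'E'
from ov import *
t=comp(P,[0,.022],np.pi);u=comp(P,[0,-.022])
ps=[T(t,L(W,.051)),T(u,L(W,.051))]
ov('top','7',ps,(218,138,322,202))
ov('scene','7',ps,(175,165,265,230))
ov('scene','8',[],(0,0,512,384),1)
E
```

```text
(no output)
```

View pics/ov7_top.png

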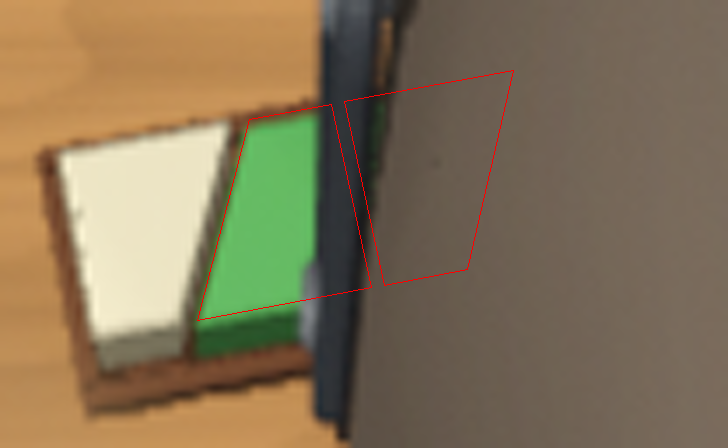

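View pics/ov7_scene.png

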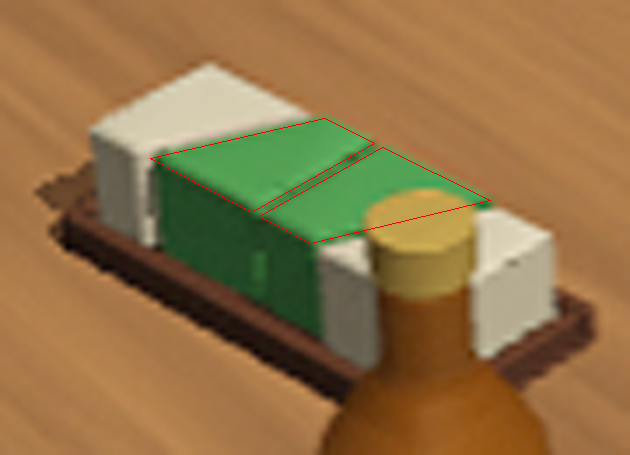

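View pics/ov8_scene.png

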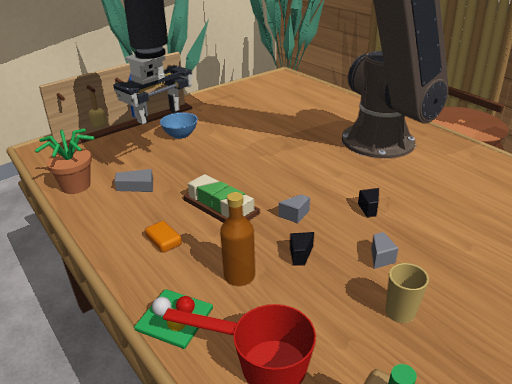

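Both wedges sit where planned and the bottle is untouched. I'll move the arm clear for one full top view.

carry_out([
  [[0, 0, -50, 0, 0, 0], [0, 0, -100, 0, 0, 0], [0, 0, -150, 0, 0, 0], [0, 40, -190, 0, 0, 0], [0, 80, -220, 0, 0, 0], [0, 80, -220, 0, 0, 0], [0, 80, -220, 0, 0, 0], [0, 80, -220, 0, 0, 0]],
])

```text
clock: 17.27
tool_pos: [0.5919, -0.4643, 0.1847]
orientation: [-106.1, 90.0, -6.6]
force: [1.0, -0.7, -0.7]
opening: 0.0875
```

```bash
python3 - <<'E'
from ov import *
t=comp(P,[0,.022],np.pi);u=comp(P,[0,-.022])
ov('top','9',[T(t,L(W,.051)),T(u,L(W,.051))],(130,70,330,210),4)
E
```

```text
(no output)
```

View pics/ov9_top.png

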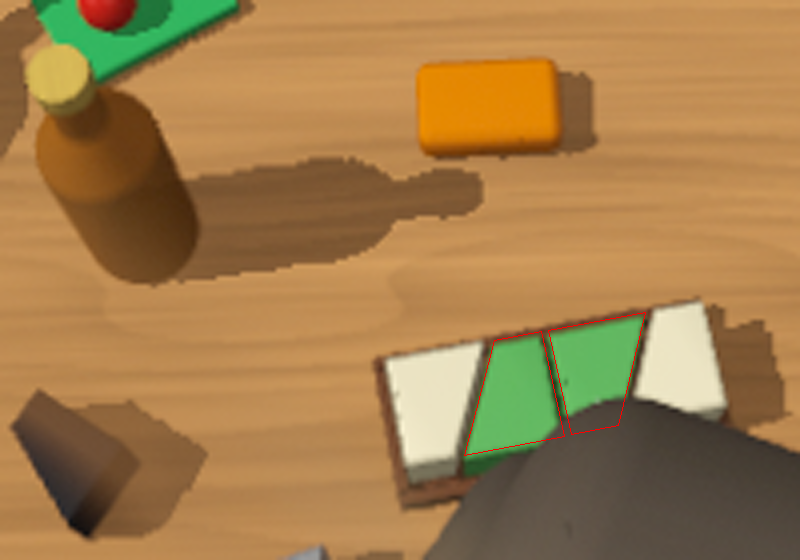

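The top view shows the four wedges alternating in the tray. Both green ones match their targets within 1 px, and the bottle is still standing. Handing in.

```bash
python3 -c "
from plant import *
print(close_job())"
```

```text
the job is handed in; nothing more can be done
None
```

Both green wedges are packed flat in the tray, alternating head to tail with the cream ones. The right wedge is in the right half with its head to +x, and the left wedge is in the left half with its head to −x. I handed the job in at about 17 s, well inside the 51 s limit.

- **Placement:** both wedges matched their planned positions to about 1 pixel (roughly 2 mm) in the scene and top views. In the last top view the arm hid the near end of the right wedge, but the scene view taken just before showed it in place.
- **Bottle and look-alikes:** the bottle still stands where it was, and I never went near the grey and black look-alikes. The gripper was open and clear of everything when I handed in.
- **Forces:** the highest reading at the end of any move was about 6 N.
- **Disagreement:** in the first overlays the wedges looked about 5 mm shorter than the stated 45 mm. It did not affect the grasps (opening 60 mm both times) or the placing.

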